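# Open the touch-latch paint cupboard

### The job

Open the blue cupboard: press its shut door in, where the red dot marks the catch, until the catch lets go, then take your hand away so that the door springs ajar by itself. Then push it on with a finger until it stands wide open, about square to the cupboard front or beyond, and leave it there; nothing needs gripping. Leave the pink cupboard shut and do not pick up or disturb the tumbler, the ink bottle or the paint jar.

Things in the scene. Friction and masses are not known exactly. Their poses are not given: they have to be found in the camera images.
- blue_cupboard: Fixed desk-top plywood cupboard, 140 (x, depth) x 170 (y, width) x 160 mm (z, height), light blue top and door. Origin: centre of its underside, on the table. Its -x is the front with the door (towards the robot), +y its left side as the robot sees it. The carcass is open in front, 7 mm behind the shut door. Its lower 80 mm hold paint pots and the catch: stay above that.
- blue_door (a joint): Angle (rad) of the blue door, hinged at the left (+y) edge: 0 shut, latched; negative pressed in; grows as the free (-y) edge swings to -x. At the dot 2 to 3 N press it in; the catch lets go at -0.021 (3 mm), hard stop -0.036 (5 mm). Hand gone, a damped spring throws it to about 0.6 (free edge 95 mm out); then it moves lightly, stays where left, stops at 1.75. It will not latch again.
- blue_dot (a point): Centre of the 22 mm red dot on the outer face of the blue door, 115 mm above the table, 43 mm below the door's top edge, 25 mm in from the free edge and 145 mm from the hinge; moves with the door. Its x axis points square into the door (shut: the cupboard's x).
- blue_edge (a point): Top corner of the blue door's free edge, on its inner face, 158 mm up; moves with the door: a panel 14 mm thick, 170 mm wide, from 2 to 158 mm above the table. Low on the inner face, 27 to 33 mm above the table, a latch pin stands 34 mm out, 25 mm from the free edge. The point's x axis points out of the inner face, its y axis from the free edge to the hinge.
- blue_hinge (a point): Point on the blue door's upright hinge axis, level with the door's top edge (158 mm); the axis lies in the plane of the door's inner face at the left (+y) front corner, 77 mm ahead (-x) and 85 mm left (+y) of the cupboard's origin. Fixed to the cupboard, axes as the cupboard.
- pink_cupboard: The same cupboard with pink top and pink door, fixed, same frame and sizes; to be left shut. The blue and pink cupboards stand side by side, either one left.
- pink_door (a joint): Angle of the pink door (rad), built as the blue one; 0 shut and latched. Must stay shut.
- tumbler_mid (a point): Middle, half-way up, of a loose clear glass tumbler, 72 mm across, 85 mm tall, standing on the table to one side of the cupboards.
- ink_bottle_mid (a point): Middle of a loose amber glass bottle with black cap, 54 mm across, 75 mm tall, standing on the table to the other side of the cupboards.
- paint_jar_mid (a point): Middle of a loose orange paint jar with white cap, 48 mm across, 55 mm tall, standing on top of the pink cupboard.
Not all that is in view belongs to the job. What is shaped like the blue_cupboard but white or yellow is not meant.

How it is judged:
On the way, in this order (a step that is already met when the one before it is completed fails the run):
1. the hand presses the blue door in past the point where the catch lets go (value of joint blue_door below -0.02 rad and contact force between any of the fingers, the arm and blue_door above 0.5 N), for 0.02 s.
2. the blue door has sprung ajar, with nothing touching it (value of joint blue_door between 0.3 and 0.9 rad and contact force between each of the arm, the fingers and blue_door below 0.1 N), for 0.2 s.
3. the blue door is pushed wide open (value of joint blue_door above 1.35 rad), for 0.1 s.
At the end, for the whole second after the job is handed in: The blue door rests at more than 1.35 rad (77 degrees) open, the pink door is shut (under 0.03 rad), and tumbler, ink bottle and paint jar are each within 30 mm of where they began (value of joint blue_door above 1.35 rad and velocity of joint blue_door between -0.05 and 0.05 rad/s and value of joint pink_door below 0.03 rad and distance of each of tumbler_mid, ink_bottle_mid, paint_jar_mid from where it was at the start of the episode below 0.03 m); the robot touches nothing.
It fails at once if the pink door is opened (value of joint pink_door above 0.05 rad).
It fails at once if the tumbler, ink bottle or paint jar is lifted, knocked or shifted by more than 30 mm (distance of any of tumbler_mid, ink_bottle_mid, paint_jar_mid from where it was at the start of the episode above 0.03 m).
It also fails if it takes over 51 s, if anything falls off the work surface, if the arm or the gripper's body presses on something with over 40 N, if the wrist force passes 120 N, or if a joint passes its speed limit or range.

### The arm

A 6-joint arm with a two-finger parallel gripper is mounted at the origin on the work surface. World frame = base frame: x ahead of the robot, y to its left, z up, the work surface at z = 0. Lengths are in m, angles in rad, forces in N, time in s.
With the tool pointing down it reaches from about 0.275 to 0.725 m from the base axis. Payload 15.9 kg.
Tool frame: the origin (TCP) lies between the finger pads; the fingertips stand 25 mm ahead of it and the grasp point (between the pads) lies 6 mm ahead of it; z points along the fingers, y is the line along which they close (so a half turn about z gives the same grasp; the last joint's range is limited). The gripper opens to 85 mm and grips with 20 to 120 N. Pads are 22 mm wide; open, the fingers measure 114 mm over their backs; the gripper's body (76 mm by 85 mm) begins 54 mm behind the grasp point. The pads swing forward as they close: fully open they stand 13 mm farther back than shut.
Start: joints at [-1.348, 0.213, -0.034, 1.323, 0, 1.571], TCP at [0.11, -0.488, 0.256] pointing down, gripper open.
Joint ranges: [-2.98, 2.98], [-0.74, 1.72], [-1.14, 1.35], [-2.1, 2.04], [-1.57, 1.44], [-3.14, 3.14]. Speed limits (rad/s): [1.89, 1.89, 2.39, 2.57, 3.14, 3.14].

### API

Orientations are given as a 3x3 rotation matrix whose columns are the frame's x, y, z axes.
In Python, from station import bot gives the robot as it stands. Calls block until the motion is done:
- bot.reach(position, orientation): joint-space move of the TCP to a pose.
- bot.line_to(position, rot=None, max_speed=0.15): straight line of the TCP; rot=None keeps the orientation; max_speed is the mean speed in m/s.
- bot.move_j(angles): joint-space move.
- bot.move_gripper(opening, grasp_force=None): opening from 0.0 (shut) to 1.0 (fully open); grasp_force is the grip in N (None keeps the last); returns when the fingers have stopped.
- bot.sleep(seconds).
- bot.ik(position, orientation): joint angles nearest the present ones, or None.
- bot.snapshot(name): name is "side" or "top" or "wrist"; returns a dict with "color" (384x512x3 uint8, blue, green, red), "fx", "fy", "cx", "cy" (pixels), "cam_to_world" (4x4, takes a point from camera to world coordinates); the wrist camera has in their place "mount" (4x4, takes a point from camera to tool coordinates, whose origin is the TCP and whose axes are the flange's). Camera axes: x right, y up, looking along -z (the intrinsics and any distortion apply to the point x, -y, -z); pixel columns grow to the right and rows downward; lengths in m; the calibration is good to about 2 mm. A picture is of the moment at which its call begins: read the wrist's pose just before it. There is no depth.
A pose or a line that the arm cannot do raises bot.Unreachable and nothing moves.
- bot.sign_off(): hands the job in; it is judged then, once.
Readings, each from a call of its own:
- bot.read_time_s(): time.
- bot.read_joints(): joint angles.
- bot.read_dq(): joint speeds.
- bot.read_joint_efforts(): joint torques, N m.
- bot.read_position(): TCP position.
- bot.read_tool_rot(): TCP orientation.
- bot.read_ft_force(): force on the tool from outside, world axes, zero at the start.
- bot.read_wrist_torque(): the same for the moment, N m.
- bot.read_finger_gap(): opening from 0.0 (shut) to 1.0 (fully open).
- bot.read_grasp_force(): force on a finger pad.
Only numpy, scipy, OpenCV 4.12 (cv2) and the standard library are available. Lean on these libraries where they do the work, as an engineer would, in place of code of your own. Each camera call takes 0.05 s, during which the arm holds its last target. There are 200 camera calls.

## Working session

There is one attempt and no reset: what is moved stays moved. The work goes in short steps, each a Python script; the robot and the scene stay as the last script left them, time stands still between calls to the robot, and variables do not carry over. Pictures are saved under pics/ and viewed, at most 10 in all, crops included, and the job is handed in when it is done.

```bash
mkdir -p pics; ls
python3 - <<'E'
from station import bot
import cv2,numpy as np
for n in("top","side"):
    s=bot.snapshot(n); cv2.imwrite(f"pics/{n}0.png",s["color"]); print({k:(np.round(v,3).tolist() if not isinstance(v,float) else v) for k,v in s.items() if k!="color"})
print(bot.read_time_s(),bot.read_position())
E
```

```text
pics
{'fx': 364.47024622792986, 'fy': 364.47024622792986, 'cx': 254.42869033624223, 'cy': 191.30140826973758, 'cam_to_world': [[0.121, 0.965, -0.231, 0.322], [-0.993, 0.119, -0.024, -0.008], [0.004, 0.232, 0.973, 1.197], [0.0, 0.0, 0.0, 1.0]]}
{'fx': 451.89250934743444, 'fy': 451.89250934743444, 'cx': 255.6065413036626, 'cy': 195.34260832198072, 'cam_to_world': [[0.03, -0.946, 0.322, 1.036], [1.0, 0.028, -0.011, -0.011], [0.001, 0.322, 0.947, 1.528], [0.0, 0.0, 0.0, 1.0]]}
0.1 [ 0.11041206 -0.48739079  0.2558817 ]
```

View pics/top0.png

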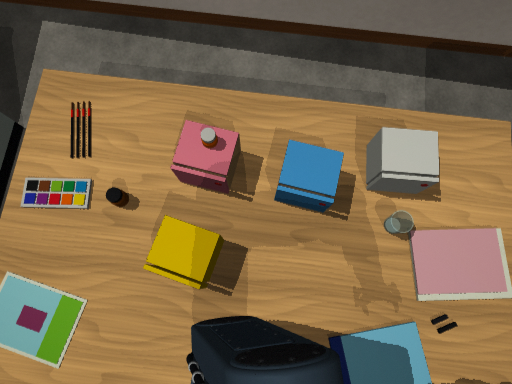

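View pics/side0.png

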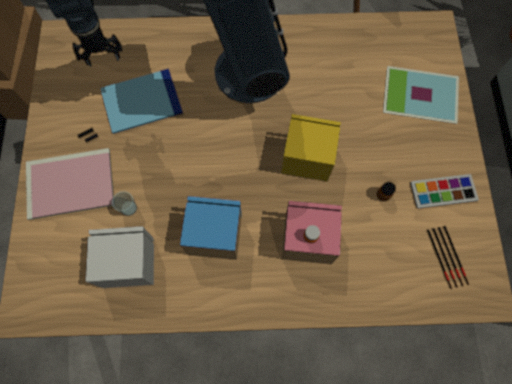

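The top view shows blue at (310,175), with its door line facing the robot. Pink with the jar is at (207,155), yellow at (185,252) and white at (402,160). The tumbler is at (398,223) and the ink bottle at (117,196). The lookalikes for the target are white (402,160), yellow (185,252), pink (207,155), plus the blue folder at (385,350). I choose the blue box at (310,175) and will check it in one close crop.

```bash
cat > h.py <<'E'
import cv2,numpy as np
from station import bot
def cast(s,px,z):
    T=np.array(s["cam_to_world"]);px=np.atleast_2d(px).astype(float)
    d=np.c_[(px[:,0]-s["cx"])/s["fx"],-(px[:,1]-s["cy"])/s["fy"],-np.ones(len(px))]@T[:3,:3].T
    return T[:3,3]+d*((z-T[2,3])/d[:,2])[:,None]
def top_mask(img):   # bright blue = lit top faces
    h=cv2.cvtColor(img,cv2.COLOR_BGR2HSV)
    return cv2.inRange(h,(98,150,120),(115,255,255))
E
python3 - <<'E'
from h import *
tiles=[]
for n,c in(("top",(310,175)),("side",(212,225))):
    s=bot.snapshot(n);im=s["color"];m=top_mask(im)
    k,l,st,ce=cv2.connectedComponentsWithStats(m)
    i=[j for j in range(1,k) if st[j][4]>150 and np.hypot(*(ce[j]-c))<45]
    print(n,[(st[j].tolist(),ce[j].round(1).tolist()) for j in i])
    mm=np.isin(l,i).astype(np.uint8)
    r=cv2.minAreaRect(cv2.findNonZero(mm)); b=cv2.boxPoints(r); print(r,"\n",b.round(1).tolist(),"\n",cast(s,b,.16).round(4).tolist())
    x,y=c; t=cv2.resize(im[y-48:y+48,x-48:x+48],None,fx=4,fy=4,interpolation=cv2.INTER_CUBIC)
    for p in b: cv2.circle(t,tuple(int(v) for v in (p-(x-48,y-48))*4+2),3,(0,255,255),1)
    tiles.append(t)
cv2.imwrite("pics/crop1.png",np.hstack(tiles))
E
```

```text
top [([279, 140, 64, 56, 2486], [311.2, 167.6]), ([277, 186, 57, 17, 234], [305.5, 194.0])]
((310.72711181640625, 171.01881408691406), (57.48556137084961, 51.064056396484375), 13.706961631774902) 
 [[276.79998779296875, 189.0], [288.8999938964844, 139.39999389648438], [344.70001220703125, 153.0], [332.6000061035156, 202.60000610351562]] 
 [[0.5835, -0.0464, 0.16], [0.7419, -0.0662, 0.16], [0.7192, -0.2371, 0.16], [0.5628, -0.212, 0.16]]
side []Traceback (most recent call last):
  File "<stdin>", line 9, in <module>
cv2.error: OpenCV(4.12.0) /io/opencv/modules/imgproc/src/convhull.cpp:143: error: (-215:Assertion failed) total >= 0 && (depth == CV_32F || depth == CV_32S) in function 'convexHull'
```

```bash
cat >> h.py <<'E'
YAW=np.deg2rad(-7.2)
X=np.array([np.cos(YAW),np.sin(YAW),0]);Y=np.array([-np.sin(YAW),np.cos(YAW),0])
O=np.array([.6519,-.1404,0])+.0105*X
def W(x,y,z): return O+x*X+y*Y+np.array([0,0,z])   # cupboard -> world
def proj(s,p):
    T=np.linalg.inv(np.array(s["cam_to_world"]));q=T[:3,:3]@p+T[:3,3]
    return np.array([s["cx"]+s["fx"]*q[0]/-q[2],s["cy"]-s["fy"]*q[1]/-q[2]])
E
python3 - <<'E'
from h import *
tiles=[]
for n,c in(("top",(310,175)),("side",(212,225))):
    s=bot.snapshot(n);im=s["color"]
    x,y=c; t=cv2.resize(im[y-48:y+48,x-48:x+48],None,fx=4,fy=4,interpolation=cv2.INTER_CUBIC)
    for p in [(-.091,.085,.158),(-.091,-.085,.158),(.07,-.085,.16),(.07,.085,.16),(-.091,-.06,.115)]:
        cv2.circle(t,tuple(int(v) for v in (proj(s,W(*p))-(x-48,y-48))*4+2),3,(0,255,255),1)
    tiles.append(t)
cv2.imwrite("pics/crop1.png",np.hstack(tiles))
print(O,W(-.091,-.06,.115),W(-.077,.085,.158))
# other things, rough
s=bot.snapshot("top")
print("tumbler",cast(s,(398,223),.04),"yellow",cast(s,[(222,240),(195,285)],.16),"pink",cast(s,[(176,178),(227,190),(208,137)],.16))
E
```

```text
[ 0.6623172 -0.141716   0.       ] [ 0.56451477 -0.18983756  0.115     ] [ 0.5965777  -0.04773559  0.158     ]
tumbler [[ 0.54979899 -0.44840224  0.04      ]] yellow [[0.41652751 0.09172828 0.16      ]
 [0.28514876 0.14801345 0.16      ]] pink [[0.58039284 0.25221296 0.16      ]
 [0.56272419 0.09790564 0.16      ]
 [0.71948296 0.17802898 0.16      ]]
```

View pics/crop1.png

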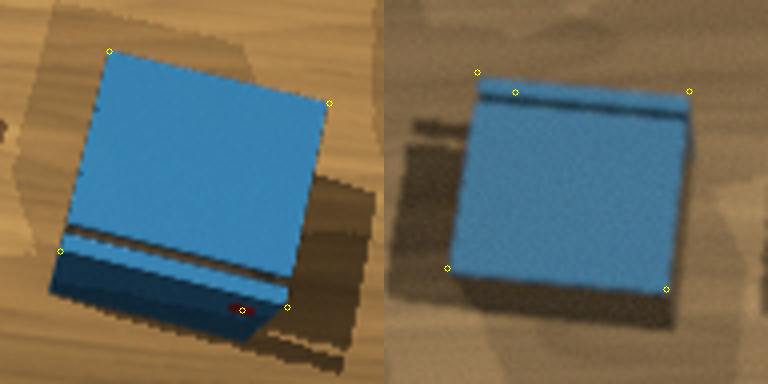

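The crop confirms the choice: the dot falls on the red mark at top-view pixel (≈322,204) on the blue door, and the door edge agrees in both views to about 1 px. I'm moving in now.

```bash
cat >> h.py <<'E'
def R(yaw,flip=1):
    y=flip*np.array([-np.sin(yaw),np.cos(yaw),0]);z=np.array([0,0,-1.]);return np.c_[np.cross(y,z),y,z]
E
python3 - <<'E'
from h import *
for f in(1,-1):
    print(f,bot.ik(W(-.16,-.06,.25),R(YAW,f)))
f=min((1,-1),key=lambda f:np.abs(bot.ik(W(-.16,-.06,.25),R(YAW,f))[5]))
bot.move_gripper(0.0)
bot.reach(W(-.16,-.06,.25),R(YAW,f))
bot.line_to(W(-.16,-.06,.13))
print(f,bot.read_position(),bot.read_ft_force(),bot.read_time_s())
cv2.imwrite("pics/t2.png",bot.snapshot("top")["color"][100:300,180:400].repeat(3,0).repeat(3,1))
bot.line_to(W(-.112,-.06,.13),max_speed=.05)
f0=bot.read_ft_force();print("f0",f0,bot.read_time_s())
E
```

```text
1 [-0.35020268  0.27242094  0.02674162  1.325117    0.         -0.22453897]
-1 [-0.35020268  0.27242094  0.02674162  1.325117    0.          2.91705368]
1 [ 0.49644165 -0.18149734  0.1307965 ] [-0.37876718  0.45520872  0.47764507] 3.8583
f0 [ 0.03850265 -0.15569293 -0.25234497] 5.0167
```

View pics/t2.png

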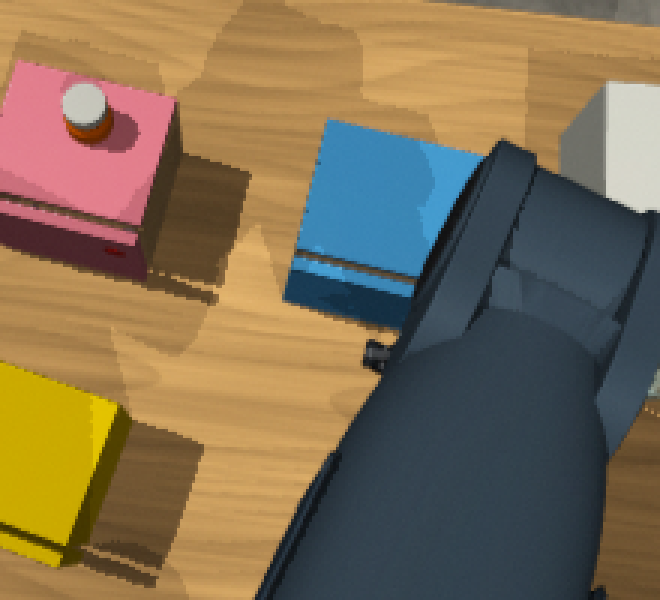

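The hand is in front of the right part of the blue door, with the arm well clear of the jar. Next I press in small steps until the force shows the hard stop.

Run:
```python
from h import *
x=-.112; log=[]
while x<-.085:
    x+=.001; bot.line_to(W(x,-.06,.13),max_speed=.03)
    F=np.mean([bot.read_ft_force()@X for _ in range(3)]); log.append((round(x,3),round(float(F),1)))
    if F<-9: break
bot.sleep(.1)
print(log,bot.read_time_s(),(bot.read_position()-O)@X)
```

```text
[(-0.111, 0.2), (-0.11, 0.3), (-0.109, 0.3), (-0.108, 0.3), (-0.107, -0.2), (-0.106, 0.2), (-0.105, -0.4), (-0.104, -0.0), (-0.103, -0.4), (-0.102, -2.1), (-0.101, -5.1), (-0.1, -1.6), (-0.099, -1.5), (-0.098, -5.6), (-0.097, -11.3)] 8.8667 -0.09815394301680112
```

Run:
```python
from h import *
bot.line_to(W(-.25,-.07,.13),max_speed=.3)
bot.sleep(.8)
bot.line_to(W(-.25,-.07,.25),max_speed=.25)
bot.line_to(W(-.25,-.24,.25),max_speed=.25)
s=bot.snapshot("top");print(bot.read_time_s())
for a in(.5,.6,.7): print(a,proj(s,W(-.077-.17*np.sin(a),.085-.17*np.cos(a),.158)))
cv2.imwrite("pics/t3.png",s["color"][100:300,180:400].repeat(3,0).repeat(3,1))
```

```text
11.8417
0.5 [321.62690622 223.96006937]
0.6 [317.56312821 228.07399981]
0.7 [313.06759764 231.76496532]
```

View pics/t3.png

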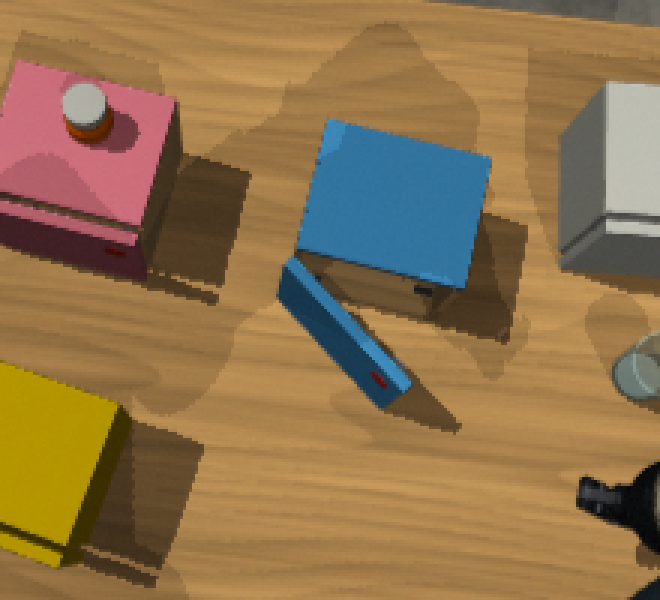

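The door has sprung to about 0.6 rad: its free top corner is at (317,228), as predicted. Next I lower the finger behind the door and push it along the arc.

Run:
```python
from h import *
def P(a,c,z,r=.135):
    d=np.array([-np.sin(a),-np.cos(a)]);n=np.array([np.cos(a),-np.sin(a)])
    q=np.array([-.077,.085])+r*d+c*n; return W(*q,z)
print([bot.ik(P(a,.012,.13),R(YAW-a)) is not None for a in(.6,1,1.5)])
bot.reach(P(.6,.04,.25),R(YAW-.6)); bot.line_to(P(.6,.04,.13),max_speed=.15)
print(bot.read_ft_force(),bot.read_time_s())
bot.line_to(P(.6,.018,.13),max_speed=.1)
for a in np.arange(.7,1.56,.1):
    bot.line_to(P(a,.012,.13),R(YAW-a),max_speed=.08)
print(bot.read_ft_force(),bot.read_time_s())
bot.sleep(.2)
bot.line_to(P(1.5,.06,.13),max_speed=.1)
bot.line_to(P(1.5,.06,.25),max_speed=.2)
bot.line_to(W(-.2,-.22,.25),max_speed=.2)
s=bot.snapshot("top");print(bot.read_time_s())
for a in(1.35,1.5,1.6): print(a,(proj(s,W(-.077-.17*np.sin(a),.085-.17*np.cos(a),.158))-(180,100))*3)
cv2.imwrite("pics/t4.png",s["color"][100:300,180:400].repeat(3,0).repeat(3,1))
```

```text
[True, True, True]
[-0.13905583 -0.47330395  0.32294704] 13.7583
[1.63346178 0.22770532 0.46004553] 17.05
20.0083
1.35 [290.79018902 428.94263475]
1.5 [263.96712488 426.18585675]
1.6 [246.44587505 422.12655176]
```

View pics/t4.png

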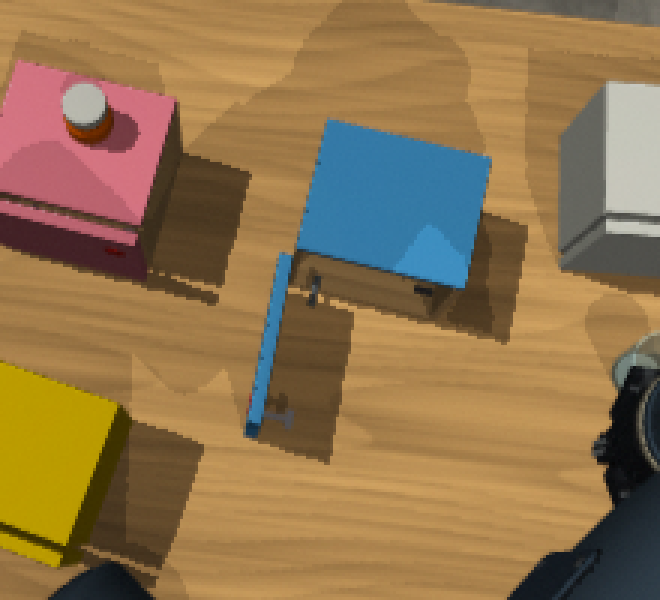

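The door's free corner is at crop pixel (≈262,425), so it stands at about 1.5 rad. The pink door is shut, the jar hasn't moved, and the hand is clear at 0.25 m.

```bash
python3 -c "
from station import bot
bot.sleep(.3);print(bot.sign_off())"
```

```text
the job is handed in; nothing more can be done
None
```

I pressed the blue door until the catch let go, it sprang ajar by itself to about 0.6 rad, and I pushed it to about 1.5 rad by the camera; the pink door stayed shut, the hand never came near the loose objects, and the job is handed in (no verdict was returned).

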